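# Take the copper coupling out of the cleaning box

### The job

The copper coupling in the two-port cleaning box is done: reach down through the round port above it, lift it off its pedestal and out through the port, and stand it upright in the round green tray. Leave the brass nipple standing on its own pedestal, do not knock hard against the box, and let go of the coupling when it stands.

Things in the scene. Friction and masses are not known exactly. Their poses are not given: they have to be found in the camera images.
- coupling_center (a point): Centre (half-way up) of the plain copper coupling, a short tube 32 mm in diameter, 44 mm tall, about 50 g, standing upright (z along the tube) on one of the two pedestals in the cleaning box, under the port there. Grip it across its diameter, in any direction, at about its centre.
- nipple_center (a point): Centre (half-way up) of the brass hex nipple with threaded ends, 32 mm across, 38 mm tall, standing upright on the other pedestal. It stays there. Which fitting stands under which port changes.
- cleaning_box: Fixed grey box with a clear front, 160 (x) by 330 (y) by 150 mm high, z up; origin: centre of its underside. Flat roof, top at z = 150, 4 thick, with two 130 mm round ports at x = 0, y = -80 and +80, edged in black rubber. Under each port's middle a pedestal 30 mm wide, top at z = 104 (coupling's top 2, its centre 24 mm below the roof's top). Free air beside fittings and pedestals; walls 4 thick.
- green_tray: Fixed shallow round green tray on a short dark stand, between the open black case (wall 105 mm high) and the vice (176 mm high). Origin: centre of the stand's underside on the bench, z up. Tray 116 mm in diameter, rim top 72 mm above the origin, flat floor at 64 mm, about 104 mm wide. The standing coupling's centre is then 86 mm above the origin.
Things that resemble listed ones, but are neither listed nor needed, are in the scene too. Leave any black look-alike of the part that bears coupling_center alone.

How it is judged:
On the way:
1. the coupling has been lifted out through the port, wholly above the box's roof (z of coupling_center in the frame of cleaning_box above 0.18 m), for 0.1 s.
At the end, for the whole second after the job is handed in: The coupling stands upright (within 10 degrees), released, on the floor of the green tray, its axis within 42 mm of the tray's centre and its centre 81 to 91 mm above the foot of its stand; the brass nipple stands upright (within 10 degrees) within 15 mm of where it was (horizontal distance between coupling_center and green_tray below 0.042 m and z of coupling_center in the frame of green_tray between 0.081 and 0.091 m and angle between each of coupling_center, nipple_center's own z axis and vertical below 0.17 rad and distance of nipple_center from where it was at the start of the episode below 0.015 m); the robot touches nothing.
It fails at once if the brass nipple is moved by more than 15 mm (distance of nipple_center from where it was at the start of the episode above 0.015 m).
It fails at once if the arm or gripper knocks against the box with more than 30 N (contact force between any of the arm, the fingers and cleaning_box above 30 N).
It also fails if it takes over 38 s, if anything falls off the work surface, if the arm or the gripper's body presses on something with over 40 N, if the wrist force passes 120 N, or if a joint passes its speed limit or range.

### The arm

A 7-joint arm with a two-finger parallel gripper is mounted at the origin on a cart in front of the work surface, level with it; the furniture and walls round the work are solid. World frame = base frame: x ahead of the robot, y to its left, z up, the work surface at z = 0. Lengths are in m, angles in rad, forces in N, time in s.
With the tool pointing down it reaches from about 0.425 to 0.925 m from the base axis. Payload 6.8 kg.
Tool frame: the origin (TCP) lies midway between the tips of the shut fingers; the grasp point (between the pads) lies 19 mm behind it; z points along the fingers, y is the direction in which the jaws open and shut (so a half turn about z gives the same grasp; the last joint's range is limited). The gripper opens to 88 mm and grips with 3 to 60 N. Pads are 20 mm wide; open, the fingers measure 115 mm over their backs; the gripper's body (75 mm by 178 mm) begins 61 mm behind the grasp point.
Start: joints at [-1.325, 0.477, 0.022, 1.555, -0.011, 1.109, -0.083], TCP at [0.234, 0.633, 0.223] pointing down, gripper open.
Joint ranges: [-2.96, 2.96], [-0.34, 2.1], [-1.41, 1.46], [0.24, 2.44], [-1.37, 4.51], [0.17, 1.92], [-2.96, 2.96]. Speed limits (rad/s): [2.39, 2.39, 3.14, 3.14, 3.14, 3.14, 3.14].

### API

Orientations are given as a rotation vector (axis times angle).
In Python, from plant import get_state, snapshot, calibration, sign_off gives the robot as it stands.
- The arm moves only by the tool jog_arm, never from a script. Its argument "commands" is a list that holds one entry, the list of rows, each a list of 7 numbers: the shift along the tool's x, y, z in mm, then the turn, a rotation vector about the tool's x, y, z in degrees, then the gripper's target within -1 to 1 (fully open at 1, half-way at 0, shut at -1). In form: [[[dx, dy, dz, ax, ay, az, fingers], ...]]. A call has exactly 5 rows; each row is the pose to reach, as a shift and turn from the pose commanded when the call began, along the tool's axes at that moment; what a row does not reach only later rows make up. A row lasts 1/12 s, in which the tool goes at most 41.7 mm and 7.16 degrees, less where a joint would pass 70% of its speed; a pose out of reach is approached as far as the arm can. A call with a gripper value outside its range is refused whole. The fingers move at their own pace and stop on an object; "grip_force" is the grip in N (left out, the last holds). Time passes only in rows, so rows that repeat a pose let the fingers close, or fill a call up. It gives the time, the measured TCP pose, the force and the opening at its end, in the units of the state.
- get_state(): the state, without advancing time (a new reading comes with each control period).
- snapshot(name): name is "scene" or "top" or "wrist"; returns the picture (420x560x3 uint8, blue, green, red); there is no depth.
- calibration(name): a dict with "fov_y" (degrees; the focal length in pixels is half the picture's height over the tangent of half this angle, whatever the lens; pixels are square), "cx", "cy" (the principal point, pixels), "R" (3x3) and "t" (3): a world point X has camera coordinates R X + t; the wrist camera has in their place "mount" (4x4, takes a point from camera to tool coordinates, whose origin is the TCP and whose axes are the flange's). Camera axes: x right, y down, z forward; pixel columns grow to the right and rows downward; lengths in m; the calibration is good to about 2 mm. A picture is of the moment at which its call begins: read the wrist's pose just before it. calibration takes no time and is no camera call.
- sign_off(): hands the job in, once; it reports no verdict.
The state is a dict: "time": time; "q": joint angles; "joint_vel": joint speeds; "joint_efforts": joint torques, N m; "tool_pos": TCP position; "eef_rot": TCP orientation; "force": force on the tool from outside, world axes, zero at the start; "wrist_torque": the same for the moment, N m; "width": finger opening in m.
Only numpy, scipy, OpenCV 4.12 (cv2) and the standard library are available. Lean on these libraries where they do the work, as an engineer would, in place of code of your own. Each camera call takes 0.05 s, during which the arm holds its last target.

## Working session

There is one attempt and no reset: what is moved stays moved. The work goes in short steps, Python scripts to look and compute and a tool call to move; the robot and the scene stay as the last step left them, time stands still between calls to the robot, and variables do not carry over. Pictures are saved under pics/ and viewed, and the job is handed in when it is done.

Besides the shell and the picture viewer there is one more tool, called after ">>>" as name(argument=value, ...) on one line, values as JSON. jog_arm: Moves the arm, as the interface text tells. Its arguments: {"type":"object","properties":{"commands":{"type":"array","items":{"type":"array","items":{"type":"array","items":{"type":"number"}}}},"grip_force":{"type":"number"}},"required":["commands"]}

```bash
mkdir -p pics
python3 - <<'E'
from plant import *
import cv2,numpy as np
s=get_state();print(s)
for n in("scene","top","wrist"):
    cv2.imwrite(f"pics/{n}0.png",snapshot(n));print(n,calibration(n))
E
```

```text
{'time': 0.0, 'q': array([-1.32508483,  0.47778304,  0.0223727 ,  1.55643964, -0.01148296,
        1.10930516, -0.08307607]), 'joint_vel': array([-0.00088854, -0.00098295, -0.00101294, -0.00116792,  0.00116819,
        0.00091765,  0.00010825]), 'joint_efforts': array([-4.34704734e-04, -5.82851422e+01,  1.53477587e+00, -2.72609746e+01,
       -5.42412861e-02,  1.70026731e-02,  1.92698358e-04]), 'tool_pos': array([0.23370148, 0.63261123, 0.22169881]), 'eef_rot': array([-5.52806903e-01, -3.09241427e+00,  2.82721050e-03]), 'force': array([0.27388667, 0.06640479, 0.84288485]), 'wrist_torque': array([ 0.01018513, -0.03318326, -0.02858998]), 'width': 0.08809010877838881}
scene {'fov_y': 45.586332287674814, 'cx': 284.73843959226014, 'cy': 206.49113011368124, 'R': array([[ 0.02454562, -0.99969397, -0.00307994],
       [-0.66432585, -0.0140089 , -0.74731179],
       [ 0.74703994,  0.02038931, -0.6644664 ]]), 't': array([-0.13464332,  0.44512236,  0.5693167 ])}
top {'fov_y': 50.66992859674717, 'cx': 281.4275046436379, 'cy': 216.61923229584073, 'R': array([[-0.02822   , -0.99947231, -0.01608533],
       [-0.98952017,  0.03021143, -0.14119877],
       [ 0.14161022,  0.01193213, -0.98985058]]), 't': array([-0.10900245,  0.58982955,  0.94536477])}
wrist {'fov_y': 68.44710031502765, 'cx': 281.1941188183328, 'cy': 206.3690299904169, 'mount': array([[-5.24231829e-04, -9.69876088e-01, -2.43598234e-01,
         6.51109695e-02],
       [ 9.99999834e-01, -5.66768341e-04,  1.04529985e-04,
        -3.08811295e-04],
       [-2.39444900e-04, -2.43598139e-01,  9.69876224e-01,
        -1.61454666e-01],
       [ 0.00000000e+00,  0.00000000e+00,  0.00000000e+00,
         1.00000000e+00]])}
```

View pics/scene0.png

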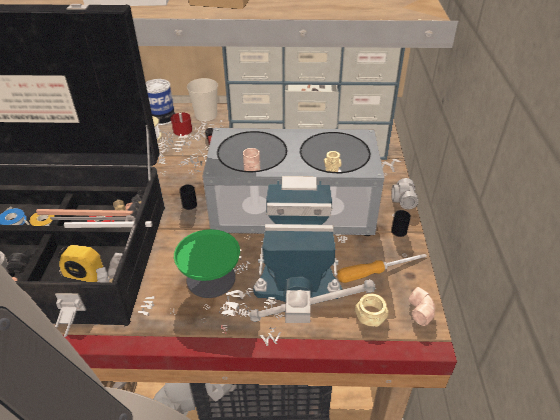

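View pics/top0.png

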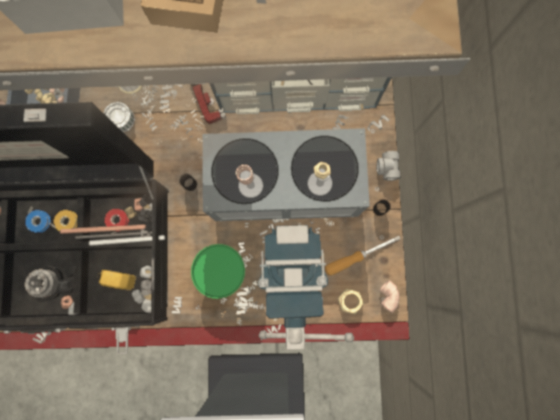

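View pics/wrist0.png

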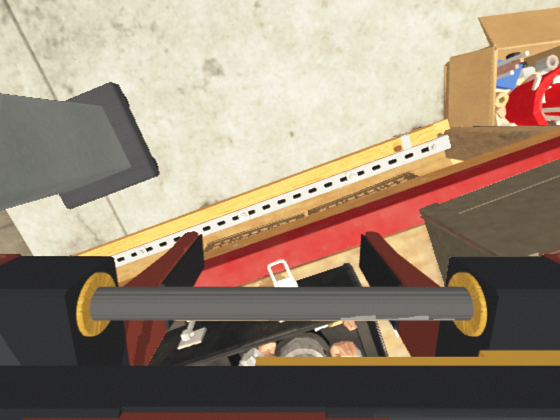

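```bash
cat > h.py <<'E'
import numpy as np,cv2
from plant import calibration
def K(n):
    c=calibration(n);f=210/np.tan(np.radians(c["fov_y"]/2));return c,f
def ray(n,u,v,z):
    c,f=K(n);d=c["R"].T@np.array([(u-c["cx"])/f,(v-c["cy"])/f,1]);o=-c["R"].T@c["t"]
    return o+d*(z-o[2])/d[2]
def proj(n,X):
    c,f=K(n);p=c["R"]@np.array(X)+c["t"];return np.array([f*p[0]/p[2]+c["cx"],f*p[1]/p[2]+c["cy"]])
E
python3 - <<'E'
import cv2,numpy as np
t=cv2.imread("pics/top0.png");s=cv2.imread("pics/scene0.png")
a=cv2.resize(t[120:230,190:380],None,fx=4,fy=4,interpolation=cv2.INTER_CUBIC)
b=cv2.resize(s[120:320,160:390],None,fx=3,fy=3,interpolation=cv2.INTER_CUBIC)
cv2.imwrite("pics/a.png",a);cv2.imwrite("pics/b.png",b)
cv2.imwrite("pics/c.png",cv2.resize(t[230:310,170:330],None,fx=5,fy=5,interpolation=cv2.INTER_CUBIC))
E
```

```text
(no output)
```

View pics/a.png

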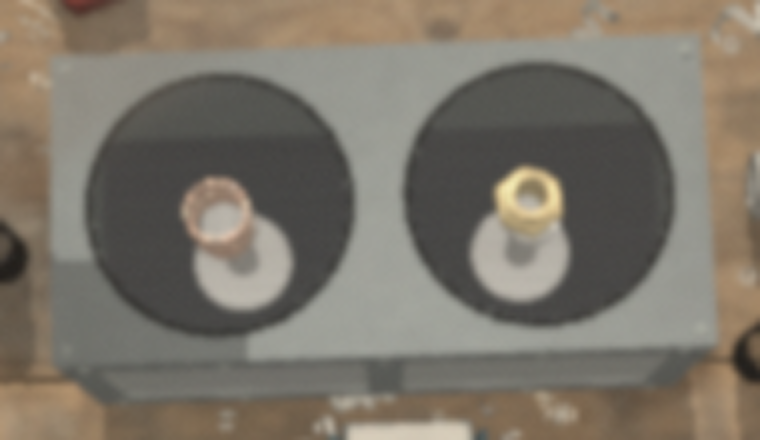

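View pics/b.png

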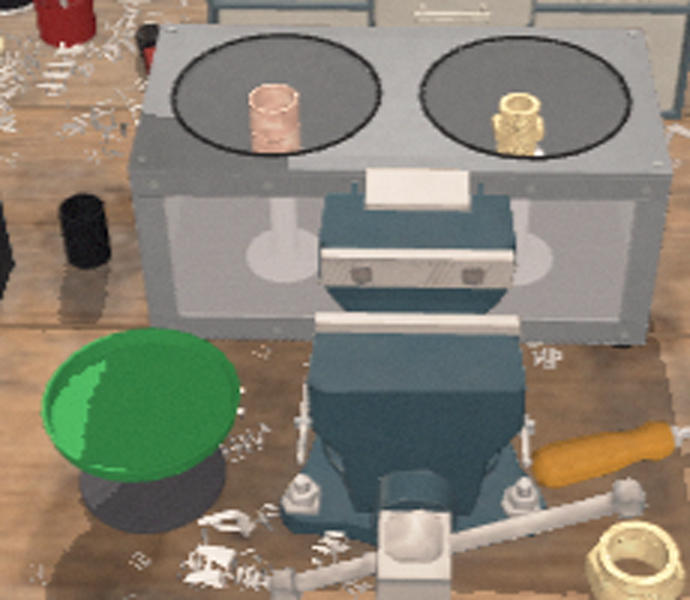

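View pics/c.png

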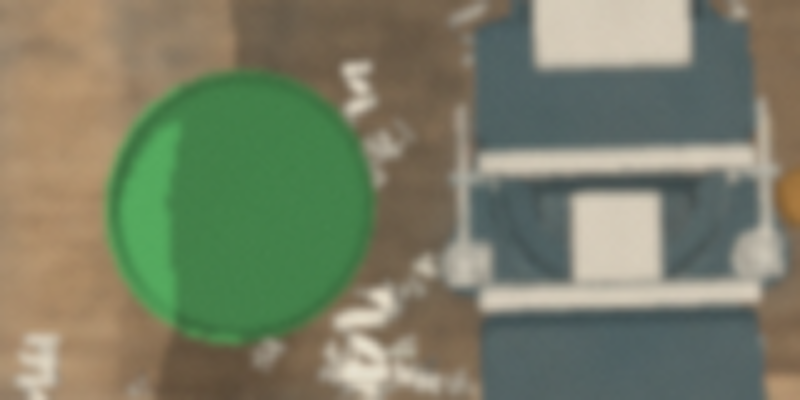

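Run:
```python
from h import *
np.set_printoptions(precision=4,suppress=True)
print("coup top",ray("top",244.4,173,.148),ray("scene",251.3,152.7,.148))
print("nip top",ray("top",322.3,168.5,.142))
print("portL",ray("top",245,171.1,.15)," portR",ray("top",324.8,168.5,.15))
s=lambda x,y:(160+x/3,120+y/3)
print("scene portL",ray("scene",*s(276.5,95.5),.15),"R",ray("scene",*s(525,97.5),.15))
print("tray",ray("top",218.2,271.4,.072),ray("scene",*s(141,402),.072))
for p in [(475,300),(760,300),(475,20),(480,290)]: print("vice",ray("top",170+p[0]/5,230+p[1]/5,.17))
print("caseR edge",ray("top",165,200,.105),ray("top",165,320,.105),"lid?",ray("top",152,160,.3))
for X in [(.7,.25,.3),(.7,.25,.2),(.75,.25,.35)]: print(X,proj("top",X),proj("scene",X))
```

```text
coup top [ 0.6619 -0.0556  0.148 ] [ 0.6608 -0.0544  0.148 ]
nip top [ 0.6676 -0.2129  0.142 ]
portL [ 0.6653 -0.0571  0.15  ]  portR [ 0.6655 -0.2172  0.15  ]
scene portL [ 0.6609 -0.0562  0.15  ] R [ 0.6619 -0.2155  0.15  ]
tray [0.4687 0.0107 0.072 ] [0.4645 0.0117 0.072 ]
vice [ 0.4291 -0.0929  0.17  ]
vice [ 0.4261 -0.2002  0.17  ]
vice [ 0.5352 -0.0953  0.17  ]
vice [ 0.4328 -0.0949  0.17  ]
caseR edge [0.6199 0.1161 0.105 ] [0.3736 0.1139 0.105 ] lid? [0.6515 0.0842 0.3   ]
(0.7, 0.25, 0.3) [ 54.8082 135.2731] [79.775  68.7012]
(0.7, 0.25, 0.2) [ 82.054  152.1241] [ 94.0557 116.9169]
(0.75, 0.25, 0.35) [39.8473 94.9869] [81.3076 30.2328]
```

Run:
```python
from h import *
import cv2
t=cv2.imread("pics/top0.png");s=cv2.imread("pics/scene0.png")
cv2.imwrite("pics/d.png",np.vstack([cv2.resize(t[40:140,190:390],None,fx=3.8,fy=3,interpolation=cv2.INTER_CUBIC),cv2.resize(s[0:100,210:410],None,fx=3.8,fy=3,interpolation=cv2.INTER_CUBIC)]))
for n in("top","scene"):
    c,f=K(n);print(n,-c["R"].T@c["t"])
```

```text
top [ 0.44669888 -0.13804474  1.01729973]
scene [-0.12629112 -0.13997442  0.71052231]
```

View pics/d.png

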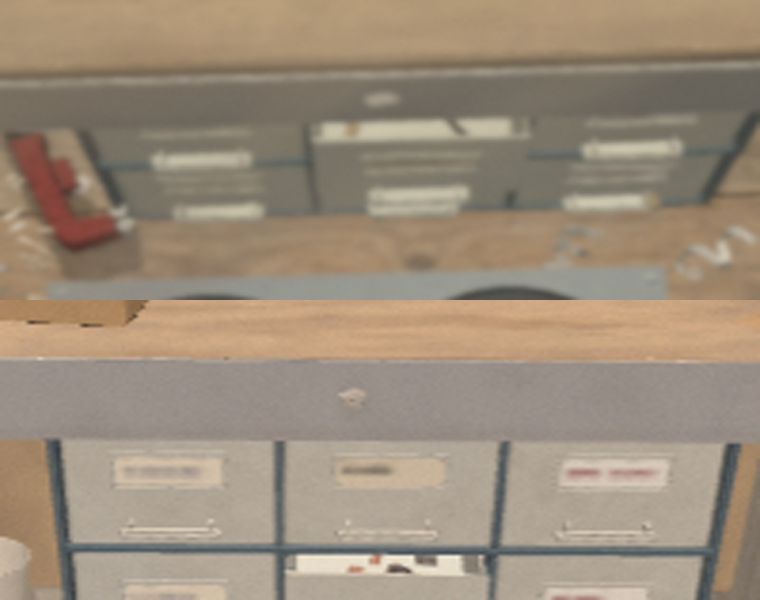

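```bash
cat >> h.py <<'E'
def tri(a,b):
    A=[];B=[]
    for n,(u,v) in (("top",a),("scene",b)):
        c,f=K(n);P=np.hstack([c["R"],c["t"][:,None]])
        for r,w in((0,(u-c["cx"])/f),(1,(v-c["cy"])/f)):
            A.append(P[r,:3]-w*P[2,:3]);B.append(w*P[2,3]-P[r,3])
    return np.linalg.lstsq(np.array(A),np.array(B),rcond=None)[0]
E
python3 - <<'E'
from h import *
print("bolt",tri((290,73),(303,32.7)))
print("cab base L",ray("top",190+115/3.8,40+218/3,0),ray("top",190+715/3.8,40+203/3,0))
print("lid corner",tri((152,160),(148,165)))
print("lid far top", tri((118,25),(130,8)))
E
```

```text
bolt [ 0.7795582  -0.15041496  0.33605779]
cab base L [0.84891886 0.01400962 0.        ] [ 0.84836088 -0.36454989  0.        ]
lid corner [0.71499247 0.163325   0.07341858]
lid far top [0.85922089 0.15841131 0.3495036 ]
```

```bash
cat >> h.py <<'E'
from scipy.spatial.transform import Rotation as Ro
from plant import get_state
def go(pos,yawdeg=0,n=5):
    """yaw 0: tool x=-X world,y=+Y ; yaw about world z"""
    s=get_state();R=Ro.from_rotvec(s["eef_rot"])
    T=Ro.from_euler("z",yawdeg,degrees=True)*Ro.from_matrix([[-1,0,0],[0,1,0],[0,0,-1]])
    d=R.inv().apply(np.array(pos)-s["tool_pos"])*1000
    a=(R.inv()*T).as_rotvec(degrees=True)
    print("t",s["time"],"pos",s["tool_pos"].round(4),"f",s["force"].round(1),"w",round(s["width"],4),"q",s["q"].round(2))
    print("shift",d.round(1),np.linalg.norm(d).round(1),"turn",a.round(1))
E
python3 -c "
from h import *
go((.661,-.055,.25))"
```

```text
t 0.15 pos [0.2337 0.6328 0.2219] f [ 0.8  0.  -0.8] w 0.0876 q [-1.33  0.48  0.02  1.56 -0.01  1.11 -0.08]
shift [-639.1 -497.2  -27.3] 810.2 turn [ -0.1  -0.  -20.3]
```

>>> jog_arm(commands=[[[-15,-12,-5,0,0,0,1],[-42,-33,-12,0,0,0,0.4],[-72,-56,-20,0,0,0,0.4],[-102,-79,-27,0,0,0,0.4],[-130,-101,-27,0,0,0,0.4]]], grip_force=20)

```text
time: 0.57
tool_pos: [0.3221, 0.4921, 0.2509]
eef_rot: [0.553, 3.092, 0.003]
force: [-0.6, 0.7, 0.1]
width: 0.0647
```

>>> jog_arm(commands=[[[-28,-22,0,0,0,0,0.4],[-56,-44,0,0,0,0,0.4],[-84,-66,0,0,0,0,0.4],[-112,-88,0,0,0,0,0.4],[-140,-110,0,0,0,0,0.4]]])

```text
time: 0.98
tool_pos: [0.4145, 0.34, 0.2496]
eef_rot: [-0.553, -3.092, 0.0]
force: [0.1, 0.6, 0.2]
width: 0.0614
```

```bash
python3 -c "
from h import *
go((.661,-.055,.25))"
```

```text
t 0.9833 pos [0.4145 0.34   0.2496] f [0.1 0.6 0.2] w 0.0614 q [-0.92  0.22  0.14  1.86 -0.04  1.06  0.45]
shift [-368.  -285.1   -0.4] 465.6 turn [ -0.   -0.  -20.3]
```

>>> jog_arm(commands=[[[-28,-22,0,0,0,0,0.4],[-56,-44,0,0,0,0,0.4],[-84,-66,0,0,0,0,0.4],[-112,-88,0,0,0,0,0.4],[-140,-110,0,0,0,0,0.4]]])

```text
time: 1.4
tool_pos: [0.5077, 0.1884, 0.2496]
eef_rot: [-0.553, -3.092, -0.0]
force: [0.0, 1.0, 0.4]
width: 0.0614
```

>>> jog_arm(commands=[[[-28,-22,0,0,0,-4,0.4],[-56,-44,0,0,0,-8,0.4],[-84,-66,0,0,0,-12,0.4],[-112,-88,0,0,0,-16,0.4],[-140,-110,0,0,0,-20,0.4]]])

```text
time: 1.82
tool_pos: [0.6009, 0.0368, 0.2495]
eef_rot: [-0.002, -3.141, -0.0]
force: [0.1, 0.3, -0.3]
width: 0.0614
```

```bash
python3 -c "
from h import *
go((.661,-.055,.25))"
```

```text
t 1.8167 pos [0.6009 0.0368 0.2495] f [ 0.1  0.3 -0.3] w 0.0614 q [-0.38  0.34  0.28  1.72 -0.1   1.1   1.5 ]
shift [-60.2 -91.7  -0.6] 109.7 turn [ 0.  -0.  -0.1]
```

>>> jog_arm(commands=[[[-16,-24,0,0,0,0,0.4],[-32,-48,0,0,0,0,0.4],[-46,-70,0,0,0,0,0.4],[-56,-86,0,0,0,0,0.4],[-60,-92,0,0,0,0,0.4]]])

```text
time: 2.23
tool_pos: [0.6606, -0.0577, 0.2492]
eef_rot: [-0.014, -3.141, 0.003]
force: [-1.3, -0.3, -0.6]
width: 0.0613
```

Run:
```python
from h import *
from plant import *
go((.661,-.055,.25))
s=get_state()
im=snapshot("wrist");cv2.imwrite("pics/w1.png",im);cv2.imwrite("pics/s1.png",snapshot("scene"))
c=calibration("wrist");f=210/np.tan(np.radians(c["fov_y"]/2))
T=np.eye(4);T[:3,:3]=Ro.from_rotvec(s["eef_rot"]).as_matrix();T[:3,3]=s["tool_pos"]
W=np.linalg.inv(T@c["mount"])
for X in [(.661,-.055,.148),(.663,-.0567,.15)]:
    p=W@np.array([*X,1]);print(f*p[0]/p[2]+c["cx"],f*p[1]/p[2]+c["cy"])
```

```text
t 2.2333 pos [ 0.6606 -0.0577  0.2492] f [-1.3 -0.3 -0.6] w 0.0613 q [-0.23  0.45  0.31  1.57 -0.14  1.15  1.68]
shift [-0.4  2.7 -0.8] 2.9 turn [-0.1 -0.  -0.5]
285.2134111995306 206.0217512856033
283.3033283873826 208.81867208858614
```

View pics/w1.png

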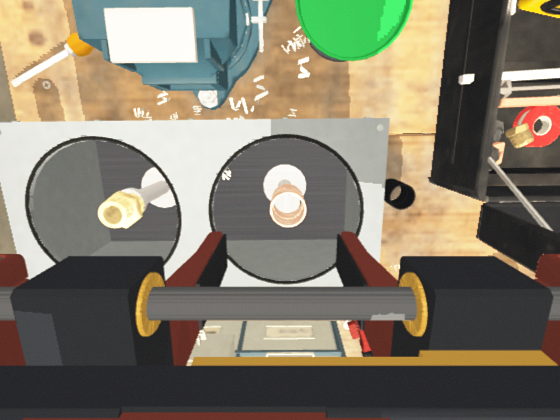

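View pics/s1.png

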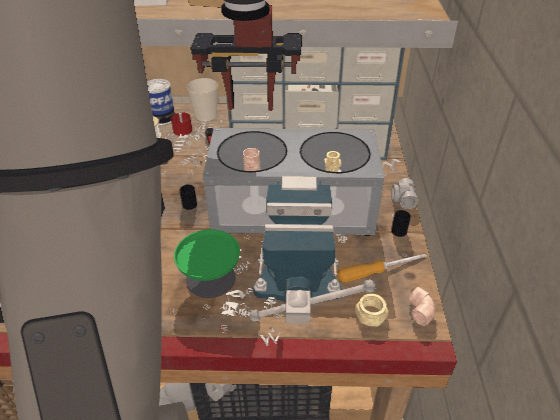

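Run:
```python
import cv2
t=cv2.imread("pics/w1.png")
cv2.imwrite("pics/w1c.png",cv2.resize(t[150:250,230:340],None,fx=6,fy=6,interpolation=cv2.INTER_CUBIC))
t=cv2.imread("pics/s1.png")
```

```text
(no output)
```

View pics/w1c.png

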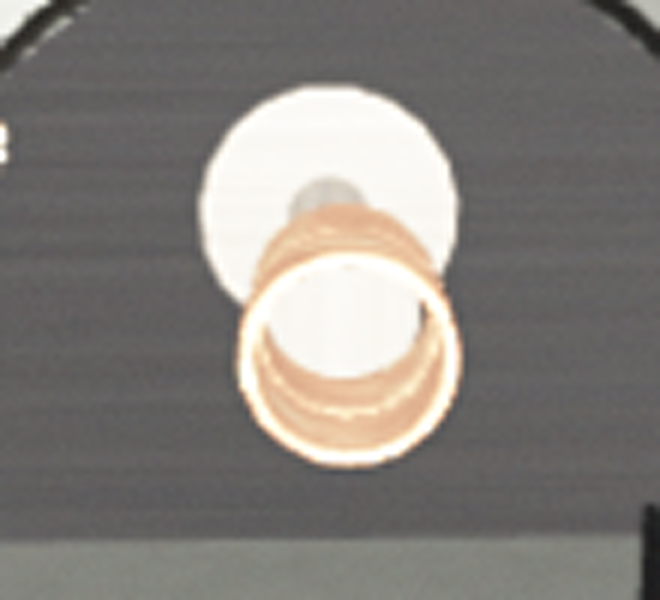

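>>> jog_arm(commands=[[[-1,0,10,0,0,0,0.4],[-2,1,30,0,0,0,0.4],[-2,1,50,0,0,0,0.4],[-2,1,60,0,0,0,0.4],[-2,1,60,0,0,0,0.4]]])

```text
time: 2.75
tool_pos: [0.6598, -0.0508, 0.1865]
eef_rot: [-0.004, -3.136, -0.001]
force: [-1.0, -0.0, 0.1]
width: 0.0615
```

```bash
cat > w.py <<'E'
from h import *
from plant import *
import sys
s=get_state()
im=snapshot("wrist");cv2.imwrite(f"pics/{sys.argv[1]}.png",im)
c=calibration("wrist");f=210/np.tan(np.radians(c["fov_y"]/2))
T=np.eye(4);T[:3,:3]=Ro.from_rotvec(s["eef_rot"]).as_matrix();T[:3,3]=s["tool_pos"]
np.save("T.npy",T@c["mount"])
E
python3 w.py w2
python3 - <<'E'
from h import *
go((.6625,-.054,.111))
t=cv2.imread("pics/w2.png")
cv2.imwrite("pics/w2c.png",cv2.resize(t[130:290,200:370],None,fx=3.7,fy=3.7,interpolation=cv2.INTER_CUBIC))
E
```

```text
t 2.8 pos [ 0.6609 -0.0514  0.1883] f [-0.1  0.2  1.1] w 0.0612 q [-0.22  0.5   0.29  1.63 -0.16  1.03  1.69]
shift [-1.9 -2.7 77.3] 77.4 turn [ 0.  -0.2 -0.2]
```

View pics/w2.png

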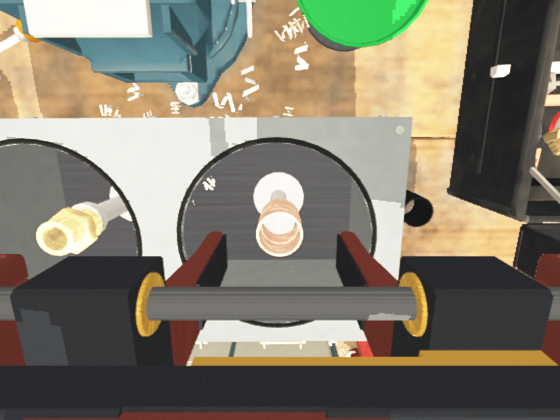

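View pics/w2c.png

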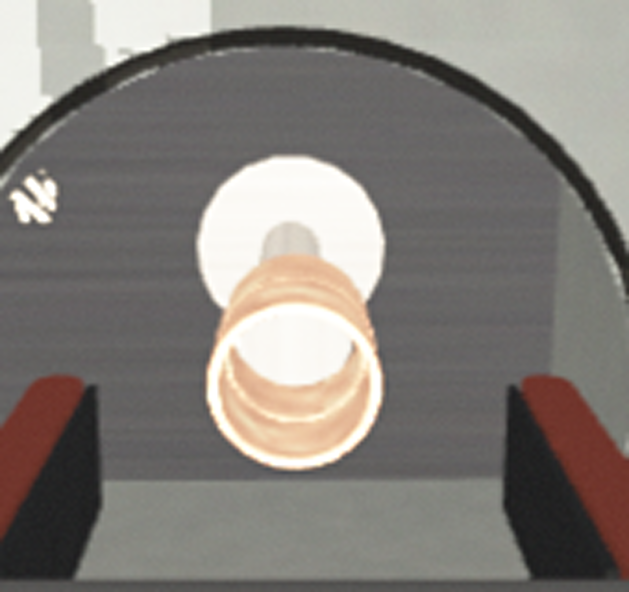

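```bash
cat >> h.py <<'E'
def wray(u,v,z):
    M=np.load("T.npy");c=calibration("wrist");f=210/np.tan(np.radians(c["fov_y"]/2))
    d=M[:3,:3]@[(u-c["cx"])/f,(v-c["cy"])/f,1];o=M[:3,3];return o+d*(z-o[2])/d[2]
E
python3 - <<'E'
from h import *
print(wray(279.7,234.2,.148))
go((.6625,-.054,.111))
E
```

```text
[ 0.66411129 -0.052398    0.148     ]
t 2.8 pos [ 0.6609 -0.0514  0.1883] f [-0.1  0.2  1.1] w 0.0612 q [-0.22  0.5   0.29  1.63 -0.16  1.03  1.69]
shift [-1.9 -2.7 77.3] 77.4 turn [ 0.  -0.2 -0.2]
```

>>> jog_arm(commands=[[[-1,0,0,0,0,0,0.4],[-1,0,8,0,0,0,0.4],[-1,0,18,0,0,0,0.4],[-1,0,29,0,0,0,0.4],[-1,0,40,0,0,0,0.4]]])

```text
time: 3.22
tool_pos: [0.6629, -0.0529, 0.1486]
eef_rot: [-0.008, -3.142, -0.0]
force: [0.2, -0.4, -0.1]
width: 0.0614
```

```bash
python3 -c "
from h import *
go((.663,-.0535,.111))"
```

```text
t 3.2167 pos [ 0.6629 -0.0529  0.1486] f [ 0.2 -0.4 -0.1] w 0.0614 q [-0.21  0.54  0.28  1.66 -0.18  0.96  1.7 ]
shift [-0.1 -0.6 37.6] 37.6 turn [ 0.  -0.  -0.3]
```

>>> jog_arm(commands=[[[0,0,10,0,0,0,0.4],[0,0,20,0,0,0,0.4],[0,0,29,0,0,0,0.4],[0,0,36,0,0,0,0.4],[0,0,38,0,0,0,0.4]]])

```text
time: 3.63
tool_pos: [0.6622, -0.0529, 0.1099]
eef_rot: [-0.007, -3.139, 0.0]
force: [-0.5, -0.3, -0.0]
width: 0.0619
```

>>> jog_arm(commands=[[[0,0,0,0,0,0,0.2],[0,0,0,0,0,0,0.0],[0,0,0,0,0,0,-0.2],[0,0,0,0,0,0,-0.3],[0,0,0,0,0,0,-0.6]]], grip_force=20)

```text
time: 4.05
tool_pos: [0.6634, -0.0529, 0.1122]
eef_rot: [0.007, 3.141, 0.0]
force: [-0.1, 0.3, -0.1]
width: 0.0316
```

>>> jog_arm(commands=[[[0,0,0,0,0,0,-0.6],[0,0,0,0,0,0,-0.6],[0,0,0,0,0,0,-0.6],[0,0,0,0,0,0,-0.6],[0,0,0,0,0,0,-0.6]]])

```text
time: 4.47
tool_pos: [0.6634, -0.0529, 0.1121]
eef_rot: [0.007, 3.141, 0.0]
force: [-1.0, 0.6, 4.7]
width: 0.0314
```

```bash
python3 w.py w3; python3 -c "
from h import *
go((.663,-.0535,.111))"
```

```text
t 4.5167 pos [ 0.6634 -0.053   0.1121] f [-0.3  0.7  5.2] w 0.0313 q [-0.2   0.58  0.27  1.69 -0.19  0.89  1.71]
shift [ 0.4 -0.5  1.1] 1.3 turn [ 0.   0.  -0.3]
```

View pics/w3.png

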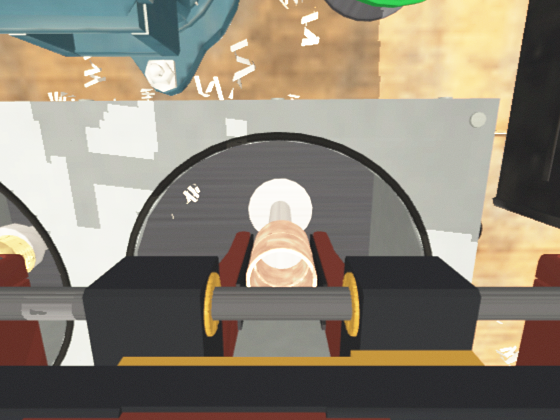

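>>> jog_arm(commands=[[[0,0,-5,0,0,0,-0.6],[0,0,-15,0,0,0,-0.6],[0,0,-28,0,0,0,-0.6],[0,0,-43,0,0,0,-0.6],[0,0,-58,0,0,0,-0.6]]])

```text
time: 4.93
tool_pos: [0.663, -0.0531, 0.1712]
eef_rot: [0.008, 3.141, -0.0]
force: [-0.4, -0.1, 0.0]
width: 0.031
```

>>> jog_arm(commands=[[[0,0,-16,0,0,0,-0.6],[0,0,-34,0,0,0,-0.6],[0,0,-52,0,0,0,-0.6],[0,0,-68,0,0,0,-0.6],[0,0,-78,0,0,0,-0.6]]])

```text
time: 5.35
tool_pos: [0.6638, -0.0532, 0.2509]
eef_rot: [0.008, 3.138, 0.0]
force: [0.0, -0.0, -1.1]
width: 0.0315
```

```bash
python3 w.py w4; python3 -c "
from h import *
go((.466,.011,.25),90);go((.466,.011,.25),-90)"
```

```text
t 5.4 pos [ 0.6645 -0.0533  0.2522] f [ 0.1 -0.6  0.8] w 0.0311 q [-0.23  0.45  0.31  1.56 -0.15  1.15  1.67]
shift [198.8  63.3   1.1] 208.7 turn [ -0.2   0.3 -90.3]
t 5.4 pos [ 0.6645 -0.0533  0.2522] f [ 0.1 -0.6  0.8] w 0.0311 q [-0.23  0.45  0.31  1.56 -0.15  1.15  1.67]
shift [198.8  63.3   1.1] 208.7 turn [ 0.3  0.2 89.7]
```

View pics/w4.png

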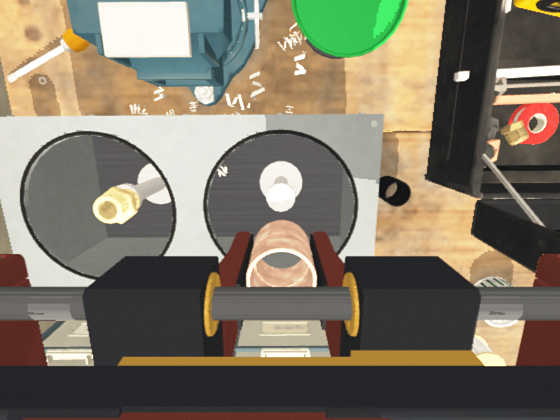

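>>> jog_arm(commands=[[[10,3,0,0,0,4,-0.6],[30,10,0,0,0,10,-0.6],[55,18,0,0,0,16,-0.6],[80,26,0,0,0,22,-0.6],[105,34,0,0,0,28,-0.6]]])

```text
time: 5.82
tool_pos: [0.5567, -0.0183, 0.2471]
eef_rot: [-0.775, -3.043, 0.0]
force: [0.4, 1.1, -0.1]
width: 0.0308
```

```bash
python3 -c "
from h import *
go((.466,.011,.25),-90)"
```

```text
t 5.8167 pos [ 0.5567 -0.0183  0.2471] f [ 0.4  1.1 -0.1] w 0.0308 q [-0.41  0.27  0.4   1.83 -0.12  1.06  1.11]
shift [ 93.6 -17.7  -2.8] 95.3 turn [-0.1 -0.  61.4]
```

>>> jog_arm(commands=[[[22,-4,0,0,0,6,-0.6],[44,-8,-1,0,0,12,-0.6],[65,-12,-2,0,0,18,-0.6],[83,-16,-3,0,0,24,-0.6],[94,-18,-3,0,0,30,-0.6]]])

```text
time: 6.23
tool_pos: [0.4647, 0.0106, 0.2504]
eef_rot: [-1.535, -2.739, 0.0]
force: [-0.2, -0.1, -0.5]
width: 0.0314
```

>>> jog_arm(commands=[[[0,0,0,0,0,7,-0.6],[0,0,0,0,0,14,-0.6],[0,0,0,0,0,21,-0.6],[0,0,0,0,0,27,-0.6],[0,0,0,0,0,31,-0.6]]])

```text
time: 6.65
tool_pos: [0.4665, 0.0101, 0.2505]
eef_rot: [-2.213, -2.229, 0.0]
force: [-0.1, 0.5, 0.3]
width: 0.031
```

```bash
python3 w.py w5; python3 -c "
from h import *
go((.466,.011,.25),-90)
cv2.imwrite('pics/t5.png',__import__('plant').snapshot('scene'))"
```

```text
t 6.7 pos [0.4665 0.0101 0.2505] f [-1.   0.3 -1. ] w 0.0314 q [-0.6   0.09  0.49  2.03 -0.05  1.03 -0.09]
shift [ 0.9 -0.5  0.5] 1.1 turn [-0.  -0.   0.3]
```

View pics/w5.png

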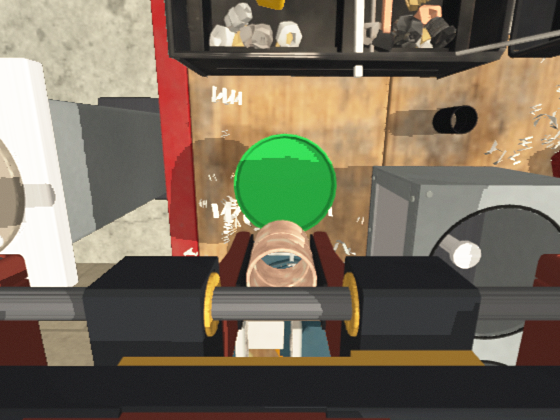

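View pics/t5.png

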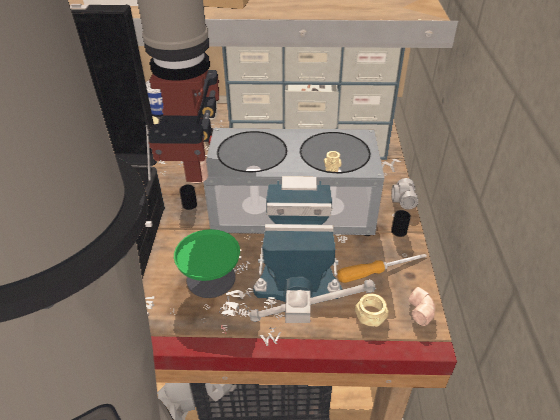

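```bash
python3 -c "
from h import *
print(wray(285.5,184.5,.072),proj('scene',(.4665,.0101,.25)))"
```

```text
[0.4720776  0.01552878 0.072     ] [195.63804891 172.09302842]
```

>>> jog_arm(commands=[[[1,1,12,0,0,0,-0.6],[2,2,34,0,0,0,-0.6],[2,2,58,0,0,0,-0.6],[2,2,82,0,0,0,-0.6],[2,2,105,0,0,0,-0.6]]])

```text
time: 7.17
tool_pos: [0.4686, 0.0122, 0.1446]
eef_rot: [2.204, 2.239, 0.0]
force: [0.2, 0.4, 0.1]
width: 0.0311
```

>>> jog_arm(commands=[[[0,0,18,0,0,0,-0.6],[0,0,34,0,0,0,-0.6],[0,0,48,0,0,0,-0.6],[0,0,58,0,0,0,-0.6],[0,0,63,0,0,0,-0.6]]])

```text
time: 7.58
tool_pos: [0.4681, 0.0121, 0.0815]
eef_rot: [-2.205, -2.237, 0.003]
force: [0.2, -0.8, 0.5]
width: 0.0314
```

```bash
python3 w.py w6; python3 -c "
from h import *
go((.468,.012,.072),-90)"
```

```text
t 7.6333 pos [0.468  0.0121 0.0813] f [-0.  -0.  -0.7] w 0.0314 q [-0.51  0.37  0.42  2.18 -0.25  0.64  0.1 ]
shift [-0.1 -0.   9.3] 9.3 turn [-0.1  0.   0.8]
```

View pics/w6.png

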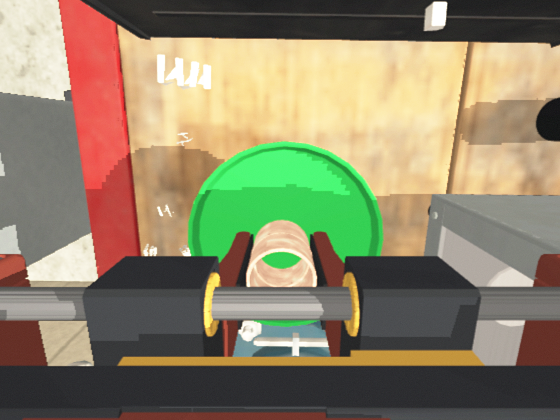

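>>> jog_arm(commands=[[[0,0,2,0,0,0,-0.6],[0,0,4,0,0,0,-0.6],[0,0,6,0,0,0,-0.6],[0,0,8,0,0,0,-0.6],[0,0,8,0,0,0,-0.6]]])

```text
time: 8.05
tool_pos: [0.4689, 0.0124, 0.0747]
eef_rot: [2.207, 2.236, 0.001]
force: [0.3, -0.5, -0.2]
width: 0.0315
```

>>> jog_arm(commands=[[[0,0,0.5,0,0,0,-0.6],[0,0,1,0,0,0,-0.6],[0,0,1,0,0,0,-0.6],[0,0,1,0,0,0,-0.6],[0,0,1,0,0,0,-0.6]]])

```text
time: 8.47
tool_pos: [0.4689, 0.0122, 0.0737]
eef_rot: [-2.207, -2.235, -0.0]
force: [-0.5, 0.0, -0.7]
width: 0.0313
```

No contact yet; creep down.

>>> jog_arm(commands=[[[0,0,0.5,0,0,0,-0.6],[0,0,1,0,0,0,-0.6],[0,0,1.5,0,0,0,-0.6],[0,0,1.5,0,0,0,-0.6],[0,0,1.5,0,0,0,-0.6]]])

```text
time: 8.88
tool_pos: [0.4689, 0.0123, 0.0721]
eef_rot: [-2.207, -2.235, -0.0]
force: [-1.0, 0.8, 0.8]
width: 0.0312
```

>>> jog_arm(commands=[[[0,0,0.5,0,0,0,-0.6],[0,0,1,0,0,0,-0.6],[0,0,1,0,0,0,-0.6],[0,0,1,0,0,0,-0.6],[0,0,1,0,0,0,-0.6]]])

```text
time: 9.3
tool_pos: [0.4689, 0.0123, 0.072]
eef_rot: [-2.207, -2.235, -0.001]
force: [-3.5, -0.9, 12.9]
width: 0.0314
```

Contact on the floor. Relax a little and open partway.

>>> jog_arm(commands=[[[0,0,-0.7,0,0,0,-0.6],[0,0,-0.7,0,0,0,-0.3],[0,0,-0.7,0,0,0,-0.1],[0,0,-0.7,0,0,0,0.1],[0,0,-0.7,0,0,0,0.15]]])

```text
time: 9.72
tool_pos: [0.4688, 0.0123, 0.0717]
eef_rot: [-2.207, -2.236, 0.0]
force: [0.3, -0.3, -1.0]
width: 0.0474
```

>>> jog_arm(commands=[[[0,0,0,0,0,0,0.15],[0,0,0,0,0,0,0.15],[0,0,0,0,0,0,0.15],[0,0,0,0,0,0,0.15],[0,0,0,0,0,0,0.15]]])

```text
time: 10.13
tool_pos: [0.4688, 0.0122, 0.0718]
eef_rot: [-2.207, -2.235, 0.0]
force: [-0.5, -0.5, -0.2]
width: 0.0506
```

```bash
python3 w.py w7; python3 -c "
from h import *
go((.468,.012,.072),-90)"
```

```text
t 10.1833 pos [0.4689 0.0122 0.0718] f [ 0.5 -0.2  0.2] w 0.0505 q [-0.49  0.39  0.41  2.19 -0.26  0.61  0.11]
shift [-0.2 -0.9 -0.2] 0.9 turn [ 0.  -0.   0.7]
```

View pics/w7.png

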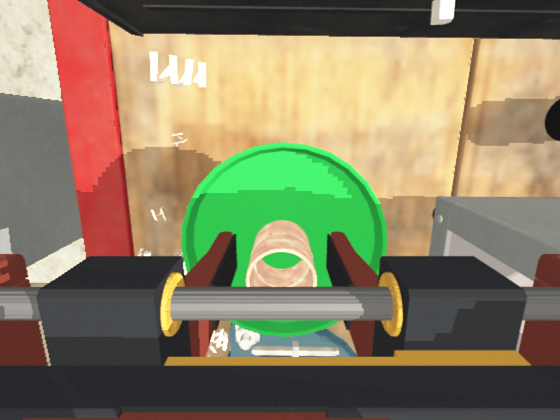

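Released, standing. Rise straight up.

>>> jog_arm(commands=[[[0,0,-4,0,0,0,0.15],[0,0,-14,0,0,0,0.15],[0,0,-28,0,0,0,0.15],[0,0,-44,0,0,0,0.15],[0,0,-60,0,0,0,0.15]]])

```text
time: 10.6
tool_pos: [0.4688, 0.012, 0.1332]
eef_rot: [2.208, 2.235, -0.0]
force: [0.3, -0.5, 0.0]
width: 0.0499
```

>>> jog_arm(commands=[[[0,0,-18,0,0,0,0.15],[0,0,-38,0,0,0,0.15],[0,0,-58,0,0,0,0.15],[0,0,-72,0,0,0,0.15],[0,0,-80,0,0,0,0.15]]])

```text
time: 11.02
tool_pos: [0.4697, 0.0122, 0.2144]
eef_rot: [2.207, 2.234, 0.005]
force: [-0.2, -0.3, 0.6]
width: 0.0506
```

>>> jog_arm(commands=[[[10,0,-4,0,0,0,0.15],[30,0,-10,0,0,0,0.15],[50,0,-16,0,0,0,0.15],[60,0,-20,0,0,0,0.15],[60,0,-20,0,0,0,0.15]]])

```text
time: 11.43
tool_pos: [0.4684, 0.0745, 0.2326]
eef_rot: [2.203, 2.24, 0.002]
force: [0.1, -0.0, 0.3]
width: 0.0507
```

```bash
python3 w.py w8
python3 - <<'E'
from h import *
from plant import snapshot
go((.468,.012,.072),-90)
t=snapshot('top');s=snapshot('scene')
cv2.imwrite('pics/t8.png',t);cv2.imwrite('pics/s8.png',s)
E
```

```text
t 11.4833 pos [0.4681 0.0728 0.2321] f [ 0.3 -0.6 -0.4] w 0.0505 q [-0.69  0.13  0.45  2.03 -0.07  0.99 -0.19]
shift [-60.8  -1.1 160.1] 171.2 turn [ 0.  -0.   0.9]
```

View pics/s8.png

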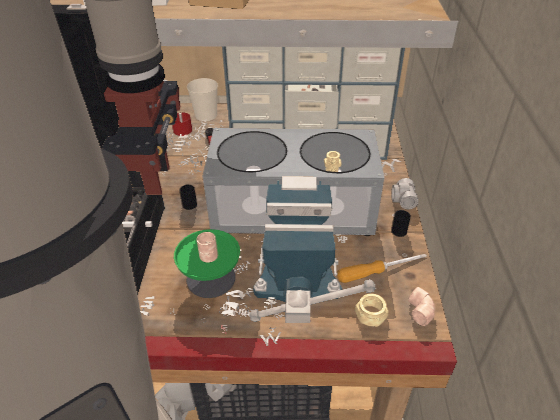

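View pics/w8.png

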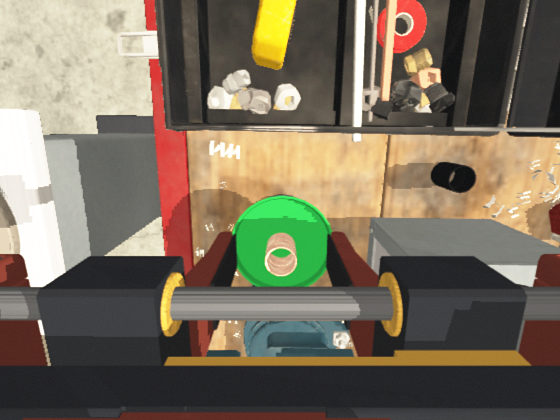

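The scene view shows the coupling standing upright at about (207,247), inside the tray whose centre is (207,254). The nipple is unmoved at (333,160). The wrist view shows the coupling well inside the tray, and the gripper is clear.

Run:
```python
from h import *
from plant import sign_off
print("coupling top",ray("scene",206.5,239,.108),"wrist",wray(282,262,.108),"tray wrist",wray(283,243,.072))
print(sign_off())
```

```text
coupling top [0.46556326 0.00882958 0.108     ] wrist [0.47114896 0.01101343 0.108     ] tray wrist [0.47229052 0.01755024 0.072     ]
the job is handed in; nothing more can be done
None
```

I gripped the copper coupling under the left port, lifted it straight out, and turned the jaws to fit between the case and the vice. I then set it down in the green tray, released it, raised the gripper clear and handed the job in at about 11.5 s. `sign_off` gives no verdict, so what follows rests on my own checks.

- **Lift:** the coupling's centre reached about 0.26 m, well above the 0.18 m required. Force readings at the ends of the calls showed no knock against the box.
- **Placing:** it met the tray floor with about 13 N, with its centre about 86 mm above the bench, going by the tool height. After release it stood upright, about 2–7 mm from the tray centre depending on the camera.
- **Nipple:** in the scene picture it stands at the same pixel as at the start, (333,160).
- **Disagreement:** the wrist camera and the two fixed cameras differed by 3–6 mm on positions, which is well inside the 42 mm tolerance.

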